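# Put the spice jar home and hold the tea bin open

### The job

Get the tea corner ready for refilling. First stand the loose spice jar upright in its own place, the holder block whose round pocket fits it closely (not the wider one), all the way down, and let it go; only then lift the tea bin's lid, which has a handle along its front, to 60 degrees open and keep it there. The lid falls shut by itself, so finish while still holding it still with the gripper, and leave the timer, the small carton and the cup where they stand.

Things in the scene. Friction and masses are not known exactly. Their poses are not given: they have to be found in the camera images.
- spice_jar: the loose spice jar: upright glass jar with a cap, 46 mm across and 106 mm tall, about 0.11 kg; cap 45 mm across, from 85 to 105 mm above its foot. Origin: centre of its underside; z up
- snug_holder: fixed grey block 92x92x48 mm with one round pocket 51 mm across in the middle of its top, the jar's own place. The pocket is 40 mm deep (its floor is 8 mm above the worktop). Origin: centre of the underside, right below the pocket; z up. It and the wide holder may be swapped
- wide_holder: fixed grey block, outside exactly like the snug holder, but with a pocket 71 mm across: not for the jar, stays empty. Origin: centre of the underside
- tea_bin: fixed steel bin, 150 (x) x 160 (y) x 92 mm tall, with a carton of tea bags inside. Origin: centre of the underside; its own +x points from the front (handle side) to the back (hinge side); it stands turned by up to 0.3 rad
- tea_lid (a joint): angle of the bin's lid, 0 shut, grows as the front rises, stop at 1.45 rad; 60 degrees is 1.05. A plain steel lid of 0.25 kg hinged along the back rim: from every angle it falls shut when let go
- lid_handle (a point): centre of the lid's handle: a round bar 10 mm thick lying along the bin's y, 90 mm clear between its two end arms, in the plane of the lid, 45 mm in front of the lid's front edge (fingers fit between), 200 mm from the hinge line; 95 mm above the worktop when shut. It swings up and back on an arc about the hinge and can turn between the fingers
- lid_hinge (a point): middle of the lid's hinge line, on the back rim of the bin 92 mm above the worktop; the hinge line runs along the bin's y
- timer: wind-up kitchen timer with dial, 62x62x44 mm, bystander. Origin: centre of the underside
- straw_carton: small white carton, 75x28x55 mm, bystander. Origin: centre of the underside
- cup: white cup, mouth up, 74 mm across and 64 mm tall, bystander. Origin: centre of the underside
Not all that is in view belongs to the job. Of the things like the spice_jar, leave any that is black; of the rest the smaller one is meant.

How it is judged:
By the outcome, as a careful person would: the job done as asked, in the order asked, and still so for the second after the job is handed in, while the arm keeps its last pose, push and grip.
It also fails if it takes over 56 s, if anything falls off the work surface, if the arm or the gripper's body presses on something with over 40 N, if the wrist force passes 120 N, or if a joint passes its speed limit or range.

### The arm

A 7-joint arm with a two-finger parallel gripper is mounted at the origin on a cart in front of the work surface, level with it; the furniture and walls round the work are solid. World frame = base frame: x ahead of the robot, y to its left, z up, the work surface at z = 0. Lengths are in m, angles in rad, forces in N, time in s.
With the tool pointing down it reaches from about 0.425 to 0.925 m from the base axis. Payload 6.8 kg.
Tool frame: the origin (TCP) lies at the very end of the fingers, on their centre line; the grasp point (between the pads) lies 19 mm behind it; z points along the fingers, y is the line along which they close (so a half turn about z gives the same grasp; the last joint's range is limited). The gripper opens to 85 mm and grips with 20 to 120 N. Pads are 22 mm wide; open, the fingers measure 114 mm over their backs; the gripper's body (76 mm by 85 mm) begins 54 mm behind the grasp point. The pads swing forward as they close: fully open they stand 13 mm farther back than shut.
Start: joints at [-1.327, 0.477, 0.022, 1.555, -0.011, 1.109, -0.083], TCP at [0.233, 0.634, 0.231] pointing down, gripper open.
Joint ranges: [-2.96, 2.96], [-0.34, 2.1], [-1.41, 1.46], [0.24, 2.44], [-1.37, 4.51], [0.17, 1.92], [-2.96, 2.96]. Speed limits (rad/s): [2.39, 2.39, 3.14, 3.14, 3.14, 3.14, 3.14].

### API

Orientations are given as a rotation vector (axis times angle).
In Python, from bench import r gives the robot as it stands.
- The arm moves only by the tool play_rows, never from a script. Its argument "targets" is text: rows parted by semicolons, each of 5 numbers parted by spaces: the closure, from -1 (fully open) to 1 (shut), then the shift along the tool's x, y, z in m, then the turn about the tool's z in rad. In form: gripper dx dy dz spin; .... A call has 1 to 8 rows; each row is the pose to reach, as a shift and turn from the pose commanded when the call began, along the tool's axes at that moment; what a row does not reach only later rows make up. A row lasts 1/12 s, in which the tool goes at most 41.7 mm and 7.16 degrees, less where a joint would pass 70% of its speed; a pose out of reach is approached as far as the arm can. A call with a gripper value outside its range is refused whole. The fingers move at their own pace and stop on an object; "squeeze" is the grip in N (left out, the last holds). Time passes only in rows, so rows that repeat a pose let the fingers close. It gives the time, the measured TCP pose, the force, the opening and the grip force at its end, in the units of the state.
- r.get_obs(): the state, without advancing time (a new reading comes with each control period).
- r.grab_frame(name): name is "scene" or "top"; returns the picture (480x640x3 uint8, red, green, blue); there is no depth.
- r.camera_info(name): a dict with "fov_y" (degrees; the focal length in pixels is half the picture's height over the tangent of half this angle, whatever the lens; pixels are square), "cx", "cy" (the principal point, pixels), "k1" (the pictures are not rectified: a ray, as slopes to the right and down, at radius r is drawn at 1 + k1 r^2 times it, then the intrinsics apply), "position" and "rotation" of the camera in the world. Camera axes: x right, y down, z forward; pixel columns grow to the right and rows downward; lengths in m; the calibration is good to about 2 mm. A picture is of the moment at which its call begins. camera_info takes no time and is no camera call.
- r.hand_in(): hands the job in; it is judged then, once.
The state is a dict: "clock": time; "joints": joint angles; "qvel": joint speeds; "tau": joint torques, N m; "tcp_pos": TCP position; "orientation": TCP orientation; "contact_force": force on the tool from outside, world axes, zero at the start; "moment": the same for the moment, N m; "grip_width": finger opening in m; "gripper_force": force on a finger pad.
Only numpy, scipy, OpenCV 4.12 (cv2) and the standard library are available. Lean on these libraries where they do the work, as an engineer would, in place of code of your own. Each camera call takes 0.05 s, during which the arm holds its last target. There are 200 camera calls.

## Working session

There is one attempt and no reset: what is moved stays moved. The work goes in short steps, Python scripts to look and compute and a tool call to move; the robot and the scene stay as the last step left them, time stands still between calls to the robot, and variables do not carry over. Pictures are saved under pics/ and viewed, at most 10 in all, crops included, and the job is handed in when it is done.

Besides the shell and the picture viewer there is one more tool, called after "Call:" in YAML: its name, and indented under it one key for each argument. play_rows: Moves the arm, as the interface text tells. Its arguments: {"type":"object","properties":{"targets":{"type":"string"},"squeeze":{"type":"number"}},"required":["targets"]}

```bash
ls; mkdir -p pics; cat > h.py <<'E'
import numpy as np, cv2
from bench import r
from scipy.spatial.transform import Rotation as R
def cam(n):
    c=r.camera_info(n); f=240/np.tan(np.radians(c["fov_y"])/2)
    K=np.array([[f,0,c["cx"]],[0,f,c["cy"]],[0,0,1]]); Rm=np.array(c["rotation"])
    if Rm.shape!=(3,3): print(Rm)
    return K,np.array([c["k1"],0,0,0,0.]),Rm,np.array(c["position"])
def ray(n,uv):
    K,d,Rm,p=cam(n)
    x=cv2.undistortPoints(np.array(uv,float).reshape(-1,1,2),K,d)[:,0]
    v=np.c_[x,np.ones(len(x))]@Rm.T
    return p,v
def plane(n,uv,z):
    p,v=ray(n,uv); return p+v*((z-p[2])/v[:,2])[:,None]
def proj(n,X):
    K,d,Rm,p=cam(n); Y=(np.atleast_2d(X)-p)@Rm
    return cv2.projectPoints(Y,np.zeros(3),np.zeros(3),K,d)[0][:,0]
def tri(n1,u1,n2,u2):
    p,v=ray(n1,[u1]);q,w=ray(n2,[u2]);v=v[0];w=w[0]
    s=np.linalg.lstsq(np.c_[v,-w],q-p,rcond=None)[0]
    a=p+s[0]*v;b=q+s[1]*w
    return (a+b)/2,np.linalg.norm(a-b)
def save(n,f):
    im=r.grab_frame(n); cv2.imwrite(f"pics/{f}.png",im[:,:,::-1]); return im
E
python3 - <<'E'
from h import *
print(r.get_obs())
for n in("scene","top"):
    save(n,n+"0"); print(n,r.camera_info(n))
E
```

```text
pics
{'clock': 0.0, 'joints': array([-1.32710671,  0.47781069,  0.02232634,  1.55648385, -0.01147257,
        1.10930655, -0.0830779 ]), 'qvel': array([-3.99934604e-04, -1.82258861e-03,  3.25854688e-05,  5.67679861e-04,
       -4.94957551e-04, -7.95894397e-04,  9.69654719e-04]), 'tau': array([ 8.00603743e-05, -5.96431446e+01,  1.60795480e+00, -2.81200737e+01,
        1.24143870e-02,  9.22142935e-03,  1.33849625e-05]), 'tcp_pos': array([0.23239485, 0.63308039, 0.23030469]), 'orientation': array([-5.49610228e-01, -3.09296762e+00,  2.94120843e-03]), 'contact_force': array([-0.20131954,  0.79393694, -0.43790263]), 'moment': array([ 0.03855718, -0.00467802,  0.00284431]), 'gripper_force': 0.0, 'grip_width': 0.08573963107298864}
scene {'fov_y': 42.32306872259348, 'cx': 326.3273112218755, 'cy': 243.87087655726134, 'k1': 0.07393351463453304, 'position': array([-0.05263925, -0.85600961,  0.93804973]), 'rotation': array([-2.17983042,  0.72292964, -0.32403281])}
top {'fov_y': 42.81009904905003, 'cx': 324.00709073169264, 'cy': 228.25049682249738, 'k1': -0.16836704685183612, 'position': array([ 0.38987904, -0.07373294,  1.61666773]), 'rotation': array([-2.14583445,  2.19830317, -0.07077375])}
```

```bash
sed -i 's/    if Rm.shape.*/    Rm=R.from_rotvec(Rm).as_matrix()/' h.py; python3 - <<'E'
from h import *
print(proj("top",[[.5,0,0],[.6,0,0],[.5,.2,0],[.5,-.2,0]]),proj("scene",[[.5,0,0],[.6,0,0],[.5,.2,0]]))
E
```

```text
[[305.60454939 236.900112  ]
 [304.82181264 199.43204082]
 [230.65125176 238.71063567]
 [381.1210632  235.0338172 ]] [[300.51526262 269.12344797]
 [336.24922475 251.38674274]
 [253.57830881 224.43218653]]
```

View pics/scene0.png

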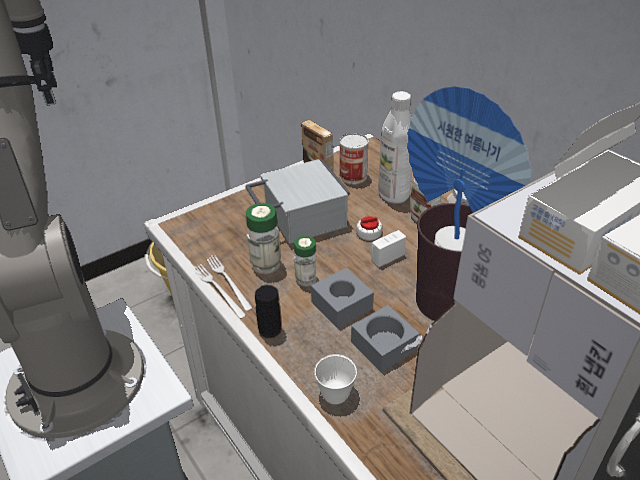

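View pics/top0.png

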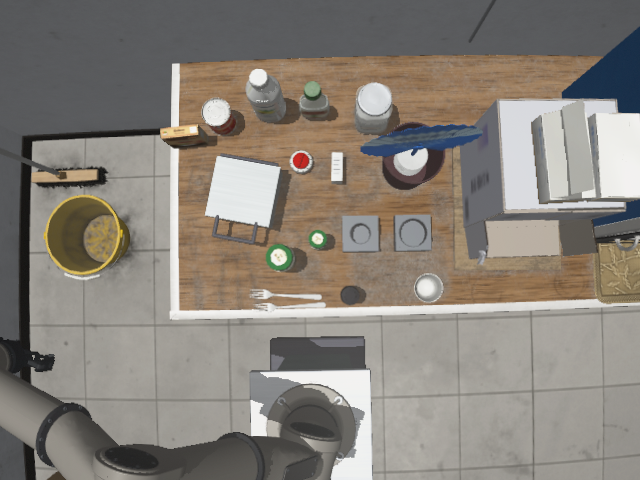

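Scene: among the jars, top-view candidates are black (350,295), large green cap (280,257) and small green cap (318,239). The small green one is not black and is the smaller of the other two, so it's the target. The left block at (360,233) has the smaller pocket, and the right one (413,232) is wide. The bin handle is at (235,238).

```bash
python3 - <<'E'
from h import *
for n in("scene","top"):
    im=cv2.imread(f"pics/{n}0.png"); hsv=cv2.cvtColor(im,cv2.COLOR_BGR2HSV)
    m=cv2.inRange(hsv,(45,80,20),(85,255,255))
    N,_,st,ce=cv2.connectedComponentsWithStats(m)
    print(n,[(st[i].tolist(),) for i in range(1,N) if st[i][4]>60])
    # outlines of blocks & bin
    g=cv2.cvtColor(im,cv2.COLOR_BGR2GRAY)
    gm=cv2.inRange(hsv,(0,0,60),(179,60,255))
t=cv2.imread("pics/top0.png"); s=cv2.imread("pics/scene0.png")
a=cv2.resize(t[140:280,190:450],None,fx=3,fy=3,interpolation=cv2.INTER_CUBIC)
b=cv2.resize(s[150:380,230:430],None,fx=3,fy=3,interpolation=cv2.INTER_CUBIC)
cv2.imwrite("pics/t1.png",a); cv2.imwrite("pics/s1.png",b[:600])
E
```

```text
scene [([246, 203, 31, 30, 558],), ([294, 236, 22, 21, 268],)]
top [([309, 230, 18, 18, 135],), ([266, 244, 26, 26, 305],)]
```

View pics/t1.png

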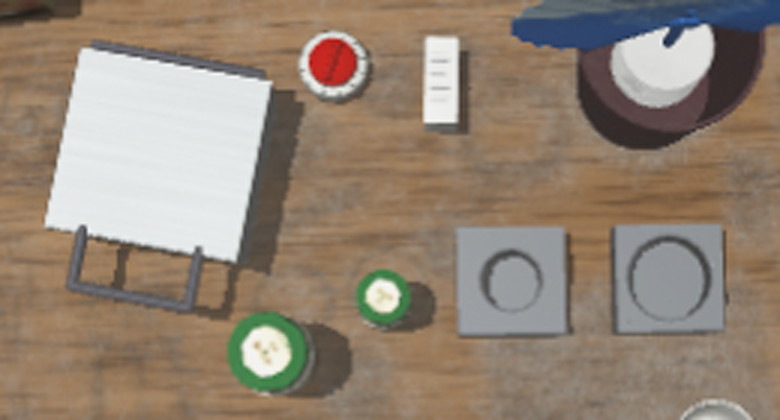

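View pics/s1.png

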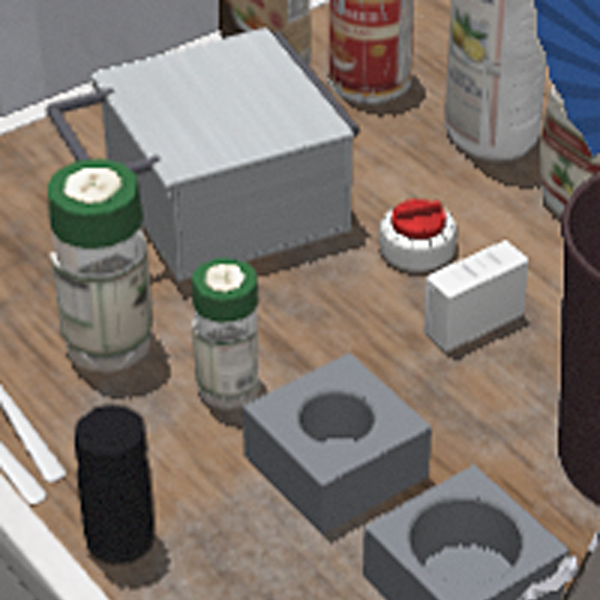

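```bash
python3 - <<'E'
from h import *
np.set_printoptions(precision=4,suppress=True)
T=lambda P:(np.array(P,float)+.5)/3-.5+[190,140]
S=lambda P:(np.array(P,float)+.5)/3-.5+[230,150]
print("jar cap",plane("top",T([[383,297]]),.105),tri("top",T([383,297]),"scene",S([225,277])))
print("jar cap scene",plane("scene",S([[225,277]]),.105))
print("big cap",tri("top",T([267,351]),"scene",S([94,185])), "dia",np.ptp(plane("top",[[266,257],[292,257]],.15)[:,1]))
print("snug corners",plane("top",T([[457,228],[567,227],[569,334],[459,336]]),.048),plane("top",T([[457,228],[567,227],[569,334],[459,336]]),.048).mean(0))
print("pocket top",plane("top",T([[511,281]]),.048),"scene",plane("scene",S([[337,418]]),.048))
print("snug scene corners",plane("scene",S([[349,354],[430,430],[324,485],[245,412]]),.048).mean(0))
l=plane("top",T([[82,48],[271,83],[238,263],[46,228]]),.095);print("lid",l,l.mean(0))
h=plane("top",T([[70,288],[192,307]]),.095);print("handle",h,h.mean(0))
h2=plane("scene",S([[52,109],[82,180]]),.095);print(h2,h2.mean(0))
for n in (h,l[:2],l[3:1:-1]):
    d=n[1]-n[0];print("ang of -y dir",np.arctan2(d[0],-d[1]))
o=r.get_obs();M=R.from_rotvec(o["orientation"]).as_matrix();print(M)
E
```

```text
jar cap [[ 0.4878 -0.0337  0.105 ]] (array([ 0.489 , -0.0347,  0.108 ]), np.float64(0.0033422419580651833))
jar cap scene [[ 0.4924 -0.0325  0.105 ]]
big cap (array([0.4449, 0.0581, 0.1517]), np.float64(0.0025384928441888333)) dia 0.06260874717356919
snug corners [[ 0.5492 -0.0971  0.048 ]
 [ 0.5477 -0.1915  0.048 ]
 [ 0.4558 -0.1904  0.048 ]
 [ 0.4565 -0.0964  0.048 ]] [ 0.5023 -0.1438  0.048 ]
pocket top [[ 0.5025 -0.1421  0.048 ]] scene [[ 0.5054 -0.1439  0.048 ]]
snug scene corners [ 0.5048 -0.1446  0.048 ]
lid [[0.7061 0.2173 0.095 ]
 [0.671  0.0567 0.095 ]
 [0.5197 0.0868 0.095 ]
 [0.5533 0.2487 0.095 ]] [0.6125 0.1524 0.095 ]
handle [[0.5023 0.2287 0.095 ]
 [0.4839 0.1259 0.095 ]] [0.4931 0.1773 0.095 ]
[[0.5077 0.2268 0.095 ]
 [0.478  0.134  0.095 ]] [0.4928 0.1804 0.095 ]
ang of -y dir -0.17666887806659876
ang of -y dir -0.2153118333662513
ang of -y dir -0.20450167027189114
[[-0.9387  0.3446 -0.0004]
 [ 0.3446  0.9387 -0.0016]
 [-0.0002 -0.0016 -1.    ]]
```

The crop confirms the small green-capped jar (top 318,239) and the left snug pocket (top 360,233). The black jar and the larger green jar stay where they are.

Call:
play_rows:
  targets: "-1 -.04 -.02 -.02 .12;-1 -.08 -.04 -.02 .24;-1 -.12 -.065 -.02 .36;-1 -.16 -.085 -.02 .48;-1 -.2 -.108 -.02 .6;-1 -.24 -.13 -.02 .72;-1 -.275 -.15 -.02 .84;-1 -.31 -.168 -.02 .96"
  squeeze: 40

```text
clock: 0.77
tcp_pos: [0.4511, 0.3844, 0.2511]
orientation: [-1.923, -2.484, 0.001]
contact_force: [0.5, 0.7, -0.1]
grip_width: 0.0855
gripper_force: 0.0
```

```bash
cat >> h.py <<'E'
def rel(x,y,z,yang=-0.2):
    """shift in tool axes to world point, spin to make tool y at yang"""
    o=r.get_obs();M=R.from_rotvec(o["orientation"]).as_matrix()
    d=(np.array([x,y,z])-o["tcp_pos"])@M
    print("clk %.2f"%o["clock"],"tcp",o["tcp_pos"].round(4),"shift",d.round(4),"spin %.3f"%((np.arctan2(M[1,1],M[0,1])-yang)),"w %.4f"%o["grip_width"],"F",np.round(o["contact_force"],1),"g %.1f"%o["gripper_force"],"tilt",M[:,2].round(3), "j",o["joints"].round(2))
E
python3 -c "
from h import *
rel(.49,-.033,.25)"
```

```text
clk 0.77 tcp [0.4511 0.3844 0.2511] shift [-0.4138 -0.0668  0.0012] spin 0.453 w 0.0855 F [ 0.5  0.7 -0.1] g 0.0 tilt [-0. -0. -1.] j [-1.06  0.33  0.31  1.75 -0.11  1.08 -0.45]
```

Call:
play_rows:
  targets: "-1 -.04 -.005 0 .1;-1 -.08 -.01 0 .2;-1 -.12 -.015 0 .3;-1 -.16 -.022 0 .4;-1 -.2 -.03 0 .45;-1 -.24 -.037 0 .45;-1 -.28 -.044 0 .45;-1 -.32 -.05 0 .45"

```text
clock: 1.43
tcp_pos: [0.4833, 0.0623, 0.2512]
orientation: [-2.422, -1.999, 0.0]
contact_force: [1.4, 0.3, -0.3]
grip_width: 0.0853
gripper_force: 0.0
```

```bash
python3 -c "
from h import *
rel(.49,-.033,.2)"
```

```text
clk 1.43 tcp [0.4833 0.0623 0.2512] shift [-0.0923  0.0247  0.0511] spin 0.009 w 0.0853 F [ 1.4  0.3 -0.3] g 0.0 tilt [-0.  0. -1.] j [-0.75  0.15  0.56  2.   -0.09  1.02 -0.34]
```

Call:
play_rows:
  targets: "-1 -.03 .01 .02 .01;-1 -.06 .02 .03 .01;-1 -.08 .025 .05 .01;-1 -.093 .025 .05 .01;-1 -.093 .025 .05 .01"

```text
clock: 1.85
tcp_pos: [0.4892, -0.0353, 0.2003]
orientation: [-2.438, -1.98, 0.005]
contact_force: [-0.4, 0.1, 0.5]
grip_width: 0.0853
gripper_force: 0.0
```

```bash
python3 -c "
from h import *
rel(.49,-.033,.056)"
```

```text
clk 1.85 tcp [ 0.4892 -0.0353  0.2003] shift [0.0027 0.0006 0.1442] spin -0.006 w 0.0853 F [-0.4  0.1  0.5] g 0.0 tilt [-0.003 -0.002 -1.   ] j [-0.58  0.23  0.61  2.05 -0.17  0.91 -0.08]
```

Call:
play_rows:
  targets: "-1 .001 0 .03 0;-1 .001 0 .06 0;-1 .001 0 .09 0;-1 .001 0 .115 0;-1 .001 0 .135 0;-1 .001 0 .144 0;-1 .001 0 .144 0;0 .001 0 .144 0"

```text
clock: 2.52
tcp_pos: [0.4915, -0.0302, 0.0578]
orientation: [-2.432, -1.988, -0.001]
contact_force: [-0.1, 0.5, 0.1]
grip_width: 0.0757
gripper_force: 0.0
```

Call:
play_rows:
  targets: "1 0 0 0 0;1 0 0 0 0;1 0 0 0 0;1 0 0 0 0;1 0 0 0 0;1 0 0 0 0"
  squeeze: 30

```text
clock: 3.02
tcp_pos: [0.4918, -0.0306, 0.0586]
orientation: [2.433, 1.987, 0.003]
contact_force: [-1.5, 0.7, 7.7]
grip_width: 0.045
gripper_force: 29.4
```

```bash
python3 -c "
from h import *
rel(.49,-.033,.056)"
```

```text
clk 3.02 tcp [ 0.4918 -0.0306  0.0586] shift [-0.0027 -0.0013  0.0026] spin -0.001 w 0.0450 F [-1.5  0.7  7.7] g 29.4 tilt [ 0.002  0.001 -1.   ] j [-0.45  0.47  0.47  2.15 -0.38  0.6   0.1 ]
```

Call:
play_rows:
  targets: "1 0 0 -.02 0;1 0 0 -.045 0;1 0 0 -.07 0;1 0 0 -.08 0;1 0 0 -.08 0;1 0 0 -.08 0"

```text
clock: 3.52
tcp_pos: [0.4911, -0.0304, 0.1373]
orientation: [2.433, 1.988, 0.002]
contact_force: [-0.7, 0.3, -1.8]
grip_width: 0.0444
gripper_force: 31.6
```

```bash
python3 - <<'E'
from h import *
s=save("scene","s2");t=save("top","t2")
rel(.504,-.143,.14)
a=cv2.resize(s[140:330,240:400],None,fx=3,fy=3,interpolation=cv2.INTER_CUBIC)
b=cv2.resize(t[180:270,270:420],None,fx=3,fy=3,interpolation=cv2.INTER_CUBIC)
o=np.zeros((570,480+450-130,3),np.uint8)
b=b[:,:320]
o[:,:480]=a;o[:270,480:]=b
cv2.imwrite("pics/c2.png",o[:,:,::-1])
E
```

```text
clk 3.62 tcp [ 0.4901 -0.0306  0.1362] shift [-0.1074  0.036  -0.0039] spin -0.001 w 0.0448 F [-0.7 -0.3 -2.1] g 31.6 tilt [-0.002 -0.    -1.   ] j [-0.54  0.34  0.57  2.11 -0.26  0.77 -0.  ]
```

View pics/c2.png

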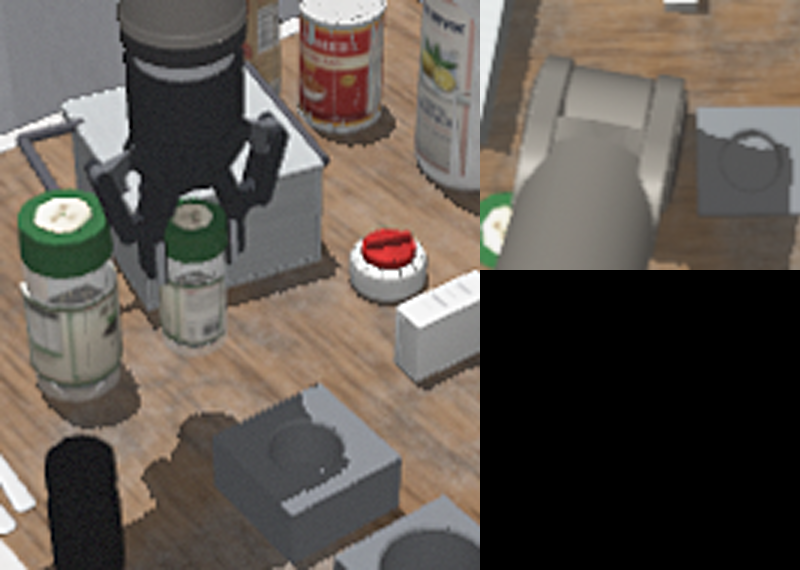

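The jar hangs upright between the fingers, with its body at crop columns 163–226 (scene column about 304.7) and its foot at about scene row 255. Next I check this against the projected tool axis.

```bash
python3 - <<'E'
from h import *
im=cv2.imread("pics/s2.png").astype(int)
S=lambda x,y:[(x+.5)/3-.5+240,(y+.5)/3-.5+140]
for z in(.078,.10,.12): print(proj("scene",[.4906,-.0305,z]),proj("scene",[.4926,-.0305,z]),proj("scene",[.4906,-.0325,z]))
for row in (236,240,244,248): print(row,im[row,288:322].sum(1)//3)
hs=cv2.cvtColor(im.astype(np.uint8),cv2.COLOR_BGR2HSV)
m=cv2.inRange(hs[200:235,285:325],(45,80,20),(85,255,255));ys,xs=np.nonzero(m)
print("cap cols",xs.min()+285,xs.max()+285,"rows",ys.min()+200,ys.max()+200)
print("pocket",proj("scene",[.504,-.143,.048]))
E
```

```text
[[303.79653892 251.60215282]] [[304.57319234 251.22763824]] [[304.33928419 252.09989592]]
[[303.46756356 243.66157525]] [[304.25295931 243.28850981]] [[304.0160067  244.15726646]]
[[303.16164922 236.28962088]] [[303.95518233 235.91798621]] [[303.71538884 236.78329384]]
236 [ 98 115  99 107 104 102 127 141 147 139 113 117 135 121 115 115 115 116
 126 132 141 143 139 136 130 112 117  96  69  60  66  63  68  68]
240 [ 97 104 109 110 105  97 120 133 141 142 130 135 151 144 137 135 139 141
 136 133 139 139 137 132 131 123 130  94  63  68  67  62  59  59]
244 [ 57  68  67  66  71  99 112 117 124 138 126 124 143 146 149 147 147 146
 147 150 148 149 147 147 139 107 126 131 125 133 138 135 138 139]
248 [129 128 106  60  64  66  93 114 116 130 121 114 130 141 138 139 141 144
 146 137 114 103 101 103  78 101 126 131 125 125 129 117 114 118]
cap cols 295 315 rows 207 227
pocket [[341.19912836 289.04138821]]
```

```bash
python3 -c "
from h import *
rel(.5043,-.141,.1362)"
```

```text
clk 3.62 tcp [ 0.4901 -0.0306  0.1362] shift [-1.053e-01  3.590e-02 -1.000e-04] spin -0.001 w 0.0448 F [-0.7 -0.3 -2.1] g 31.6 tilt [-0.002 -0.    -1.   ] j [-0.54  0.34  0.57  2.11 -0.26  0.77 -0.  ]
```

Call:
play_rows:
  targets: "1 -.025 .008 0 0;1 -.055 .018 0 0;1 -.085 .028 0 0;1 -.1 .034 0 0;1 -.106 .036 0 0;1 -.106 .036 .015 0;1 -.106 .036 .02 0;1 -.106 .036 .02 0"

```text
clock: 4.28
tcp_pos: [0.5034, -0.1407, 0.1151]
orientation: [-2.429, -1.986, 0.005]
contact_force: [0.0, 0.7, -1.0]
grip_width: 0.045
gripper_force: 31.6
```

```bash
python3 - <<'E'
from h import *
s=save("scene","s3")
rel(.5043,-.141,.1182)
a=cv2.resize(s[200:350,270:420],None,fx=4,fy=4,interpolation=cv2.INTER_CUBIC)
cv2.imwrite("pics/c3.png",a[:,:,::-1])
E
```

```text
clk 4.33 tcp [ 0.5041 -0.1408  0.116 ] shift [-0.0002  0.0003 -0.0022] spin 0.000 w 0.0448 F [ 1.  -1.  -1.7] g 31.6 tilt [-0.003  0.001 -1.   ] j [-0.29  0.43  0.56  2.05 -0.33  0.76  0.27]
```

View pics/c3.png

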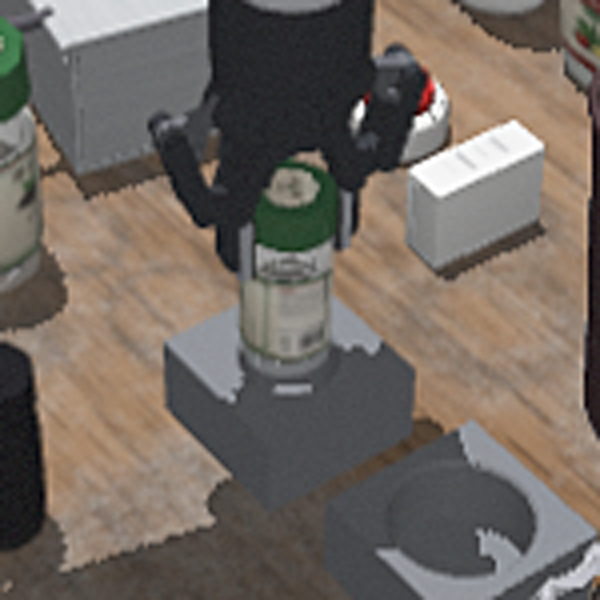

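The jar is just above the pocket. Its cap centre is at crop (296,185) and its foot at about (285,365), so it looks slightly tilted. I'll quantify this.

```bash
python3 - <<'E'
from h import *
from scipy.optimize import least_squares
np.set_printoptions(precision=2,suppress=True)
for n,X in(("s3",[.5043,-.1435,.116-.058]),("s2",[.4906,-.033,.137-.058])):
    X=np.array(X)
    print(n,[proj("scene",X+[0,0,h])[0] for h in(0,.03,.06,.095,.105)])
    print("dx,dy 5mm:",proj("scene",X+[.005,0,0])-proj("scene",X),proj("scene",X+[0,-.005,0])-proj("scene",X))
im=cv2.imread("pics/s3.png");hs=cv2.cvtColor(im,cv2.COLOR_BGR2HSV)
m=cv2.inRange(hs,(45,80,20),(85,255,255))
for row in range(244,264,3):
    x=np.nonzero(m[row,325:365])[0]; print(row,x.min()+325,x.max()+325,(x.min()+x.max())/2+325) if len(x) else 0
for row in (272,276,280,284,288): print(row,im[row,324:360].astype(int).sum(1)//3)
print(proj("scene",[[.504,-.143,.048]]))
E
```

```text
s3 [array([341.5 , 285.59]), array([341.62, 274.8 ]), array([341.75, 263.68]), array([341.9 , 250.24]), array([341.94, 246.31])]
dx,dy 5mm: [[ 1.95 -1.03]] [[1.51 1.38]]
s2 [array([304.46, 251.87]), array([304.02, 240.98]), array([303.56, 229.76]), array([303.01, 216.23]), array([302.85, 212.27])]
dx,dy 5mm: [[ 1.94 -0.94]] [[1.36 1.25]]
244 349 352 350.5
247 350 353 351.5
250 335 353 344.0
253 334 353 343.5
256 334 353 343.5
259 334 351 342.5
262 339 345 342.0
272 [136 130 128 125 115 101  87 129 135 142 149 146 122 133 152 143 125 118
 118 131 144 146 147 140 137 138 128  96 119 129 117 113 116 123 129 137]
276 [141 136 134 142 144 141  96 115 130 132 142 141 124 136 148 144 133 134
 137 137 134 138 138 138 135 139 137 118 131 153 155 150 139 125 118 122]
280 [151 152 152 152 151 135 101 110 115 118 136 131 117 134 145 150 154 152
 153 152 153 153 150 149 147 137 117 116 130 150 154 151 149 151 151 152]
284 [152 151 153 152 155 152  94  87 109 113 130 123 110 130 141 144 130 129
 139 154 142 115  89  85  94  91  91 122 120 141 149 154 150 153 153 151]
288 [151 150 152 151 151 110  72  94 108  99 101  75  89  94 109 128 141 139
 142 151 143 125 108  96  88  96 102 105  68  68  64  74  72  69  75  75]
[[341.2  289.04]]
```

The jar has tilted about 6–9° between the pads. I'll set it back on its old spot so it stands straight, then regrasp it firmer and better centred.

Call:
play_rows:
  targets: "1 0 0 -.02 0;1 .025 -.008 -.02 0;1 .055 -.018 -.02 0;1 .085 -.028 -.02 0;1 .1 -.034 -.02 0;1 .106 -.036 0 0;1 .106 -.036 .025 0;1 .106 -.036 .04 0"

```text
clock: 5.0
tcp_pos: [0.4905, -0.0287, 0.0762]
orientation: [-2.429, -1.991, 0.0]
contact_force: [-1.0, 0.0, -1.3]
grip_width: 0.045
gripper_force: 31.6
```

```bash
python3 -c "
from h import *
rel(.4906,-.0305,.06)"
```

```text
clk 5.00 tcp [ 0.4905 -0.0287  0.0762] shift [-0.0018  0.0005  0.0162] spin 0.003 w 0.0450 F [-1.   0.  -1.3] g 31.6 tilt [-0.001  0.001 -1.   ] j [-0.48  0.44  0.51  2.14 -0.36  0.64  0.08]
```

Call:
play_rows:
  targets: "1 0 0 .008 0;1 0 0 .014 0;1 0 0 .017 0;1 0 0 .018 0;1 0 0 .018 0"

```text
clock: 5.42
tcp_pos: [0.4915, -0.0309, 0.0598]
orientation: [2.433, 1.987, 0.001]
contact_force: [0.4, 0.2, -1.4]
grip_width: 0.045
gripper_force: 31.6
```

```bash
python3 -c "
from h import *
rel(.4906,-.0305,.06)"
```

```text
clk 5.42 tcp [ 0.4915 -0.0309  0.0598] shift [ 0.0002 -0.001  -0.0002] spin -0.001 w 0.0450 F [ 0.4  0.2 -1.4] g 31.6 tilt [ 0.001  0.    -1.   ] j [-0.45  0.47  0.49  2.15 -0.39  0.6   0.11]
```

Call:
play_rows:
  targets: "1 0 0 .001 0;1 0 0 .002 0;1 0 0 .003 0;1 0 0 .003 0"

```text
clock: 5.75
tcp_pos: [0.4916, -0.0308, 0.0583]
orientation: [-2.433, -1.986, -0.003]
contact_force: [-6.4, 1.2, 22.6]
grip_width: 0.0448
gripper_force: 31.5
```

Call:
play_rows:
  targets: "1 0 0 .001 0;1 0 0 .002 0;1 0 0 .002 0"

```text
clock: 6.0
tcp_pos: [0.4912, -0.0306, 0.0572]
orientation: [-2.432, -1.985, -0.003]
contact_force: [-12.3, 2.8, 39.7]
grip_width: 0.0447
gripper_force: 30.0
```

Call:
play_rows:
  targets: "1 0 0 -.003 0;1 0 0 -.003 0;0 0 0 -.003 0;-1 0 0 -.003 0;-1 0 0 -.003 0;-1 0 0 -.003 0;-1 0 0 -.003 0;-1 0 0 -.003 0"

```text
clock: 6.67
tcp_pos: [0.4911, -0.0309, 0.0572]
orientation: [-2.433, -1.987, 0.0]
contact_force: [0.8, -1.0, -0.4]
grip_width: 0.0852
gripper_force: 0.0
```

```bash
python3 - <<'E'
from h import *
s=save("scene","s4")
rel(.4906,-.0305,.06)
a=cv2.resize(s[160:300,250:370],None,fx=4,fy=4,interpolation=cv2.INTER_CUBIC)
cv2.imwrite("pics/c4.png",a[:,:,::-1])
np.set_printoptions(precision=2,suppress=True)
X=np.array([.4906,-.033,0]);print([proj("scene",X+[0,0,h])[0] for h in(0,.03,.06,.095,.105)])
E
```

```text
clk 6.72 tcp [ 0.491  -0.0309  0.0572] shift [ 0.0003 -0.0005 -0.0028] spin -0.001 w 0.0855 F [-0.2 -0.1  0.4] g 0.0 tilt [-0. -0. -1.] j [-0.45  0.48  0.48  2.15 -0.39  0.6   0.11]
[array([305.56, 279.05]), array([305.15, 268.97]), array([304.73, 258.6 ]), array([304.23, 246.1 ]), array([304.08, 242.45])]
```

View pics/c4.png

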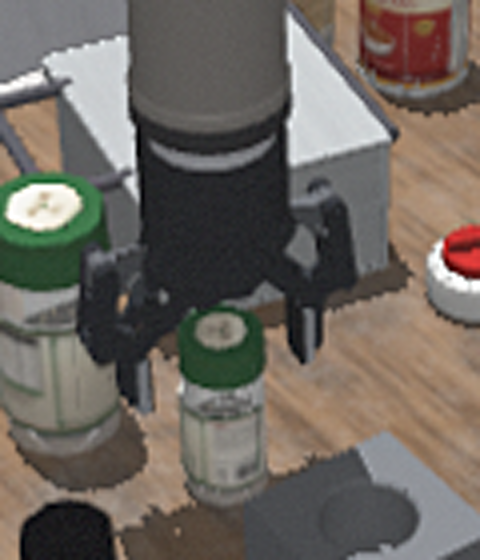

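The jar stands upright again, with its cap at (305,242) and foot at (306,280). I regrasp lower and harder, then travel slower.

Call:
play_rows:
  targets: "-1 .002 0 .004 0;-1 .002 0 .008 0;-1 .002 0 .008 0;1 .002 0 .008 0;1 .002 0 .008 0;1 .002 0 .008 0;1 .002 0 .008 0;1 .002 0 .008 0"
  squeeze: 75

```text
clock: 7.38
tcp_pos: [0.4915, -0.0289, 0.0498]
orientation: [-2.433, -1.987, -0.001]
contact_force: [-2.1, -0.9, 6.3]
grip_width: 0.044
gripper_force: 64.5
```

Call:
play_rows:
  targets: "1 0 0 0 0;1 0 0 0 0;1 0 0 -.005 0;1 0 0 -.015 0;1 0 0 -.03 0;1 0 0 -.045 0;1 0 0 -.06 0;1 0 0 -.07 0"

```text
clock: 8.05
tcp_pos: [0.492, -0.029, 0.1211]
orientation: [2.433, 1.986, 0.002]
contact_force: [0.0, -0.3, -1.0]
grip_width: 0.0439
gripper_force: 65.4
```

```bash
cat > m.py <<'E'
from h import *
import sys
def tilt(tag,x,y,foot):
    """cap and body centre columns minus those predicted for an upright jar"""
    im=save("scene",tag)[:,:,::-1]; hs=cv2.cvtColor(im,cv2.COLOR_BGR2HSV)
    X=np.array([x,y,foot]); c=proj("scene",X+[0,0,.095])[0]; b=proj("scene",X+[0,0,.035])[0]
    m=cv2.inRange(hs,(45,80,20),(85,255,255)); res=[]
    for row in range(int(c[1])+4,int(c[1])+11,2):
        w=np.nonzero(m[row,int(c[0])-16:int(c[0])+17])[0]
        if len(w): res.append((w.min()+w.max())/2+int(c[0])-16)
    print("pred cap",c,"pred body",b,"cap cols",res)
    rr=int(b[1])+4; print("body row",rr,int(b[0])-16,(im[rr-1:rr+2,int(b[0])-16:int(b[0])+17].astype(int).sum(2).sum(0)//9))
E
python3 -c "
from m import *
rel(.5043,-.141,.13)
p=r.get_obs()['tcp_pos'];tilt('s5',p[0],p[1],p[2]-.049)"
```

```text
clk 8.05 tcp [ 0.492  -0.029   0.1211] shift [-0.1072  0.0345 -0.0089] spin -0.001 w 0.0439 F [ 0.  -0.3 -1. ] g 65.4 tilt [ 0.002  0.    -1.   ] j [-0.53  0.37  0.57  2.12 -0.29  0.73  0.02]
pred cap [302.54652539 217.70553877] pred body [303.48719857 240.43664492] cap cols [np.float64(305.0), np.float64(305.5), np.float64(305.0), np.float64(304.5)]
body row 244 287 [ 99  79  74  74  74  69  68  99 117 130 139 141 124 134 145 140 133 133
 135 136 133 136 136 136 137 136 121 125 108 128 130 132 135]
```

Call:
play_rows:
  targets: "1 0 0 .03 0;1 0 0 .055 0;1 0 0 .066 0;1 0 0 .071 0;1 0 0 .0725 0;1 0 0 .0725 0"

```text
clock: 8.6
tcp_pos: [0.49, -0.0287, 0.0496]
orientation: [-2.43, -1.982, 0.001]
contact_force: [-16.2, 3.5, 48.6]
grip_width: 0.0443
gripper_force: 70.5
```

Call:
play_rows:
  targets: "-1 0 0 -.001 0;-1 0 0 -.001 0;-1 0 0 -.001 0;-1 0 0 -.001 0;-1 0 0 -.001 0;-1 -.004 0 -.001 0;-1 -.004 0 -.001 0;-1 -.004 0 -.001 0"

```text
clock: 9.27
tcp_pos: [0.4905, -0.0332, 0.0477]
orientation: [-2.434, -1.987, 0.001]
contact_force: [-0.3, -0.1, -0.1]
grip_width: 0.0854
gripper_force: 0.0
```

```bash
python3 -c "
from m import *
rel(.4906,-.033,.049)
tilt('s6',.4906,-.033,0)"
```

```text
clk 9.27 tcp [ 0.4905 -0.0332  0.0477] shift [ 0.0002  0.0001 -0.0013] spin -0.002 w 0.0854 F [-0.3 -0.1 -0.1] g 0.0 tilt [-0. -0. -1.] j [-0.44  0.5   0.47  2.15 -0.41  0.58  0.13]
pred cap [304.22709486 246.10190836] pred body [305.0829703  267.26223102] cap cols [np.float64(304.0), np.float64(304.5), np.float64(304.0), np.float64(304.0)]
body row 271 289 [140 139 138 138 134 115 106 121 129 138 127 128 145 140 135 132 132 135
 135 136 138 139 140 139 112 124 122 142 141 136 134 136 139]
```

Call:
play_rows:
  targets: "-1 -.001 -.0025 -.001 0;-1 -.001 -.0025 -.001 0;1 -.001 -.0025 -.001 0;1 -.001 -.0025 -.001 0;1 -.001 -.0025 -.001 0;1 -.001 -.0025 -.001 0;1 -.001 -.0025 -.001 0;1 -.001 -.0025 -.001 0"
  squeeze: 50

```text
clock: 9.98
tcp_pos: [0.4882, -0.0333, 0.0491]
orientation: [2.433, 1.987, 0.001]
contact_force: [-1.7, -0.2, 5.7]
grip_width: 0.0448
gripper_force: 49.6
```

```bash
python3 -c "
from m import *
rel(.4906,-.033,.049)
tilt('s7',.4906,-.033,0)"
```

```text
clk 9.98 tcp [ 0.4882 -0.0333  0.0491] shift [0.0007 0.0023 0.0001] spin -0.001 w 0.0448 F [-1.7 -0.2  5.7] g 49.6 tilt [ 0.  0. -1.] j [-0.44  0.49  0.47  2.16 -0.4   0.58  0.13]
pred cap [304.22709486 246.10190836] pred body [305.0829703  267.26223102] cap cols [np.float64(305.5), np.float64(305.5), np.float64(303.5), np.float64(304.0)]
body row 271 289 [140 140 138 138 135 112 105 123 133 137 126 131 143 141 133 132 133 134
 136 137 138 139 141 138 108 125 119 140 141 136 134 136 138]
```

Call:
play_rows:
  targets: "1 0 0 -.005 0;1 0 0 -.015 0;1 0 0 -.03 0;1 0 0 -.045 0;1 0 0 -.06 0;1 0 0 -.07 0;1 0 0 -.07 0"

```text
clock: 10.62
tcp_pos: [0.4893, -0.0333, 0.1209]
orientation: [2.432, 1.986, 0.005]
contact_force: [0.9, 0.1, -1.6]
grip_width: 0.0446
gripper_force: 50.5
```

```bash
python3 -c "
from m import *
rel(.5035,-.143,.118)
p=r.get_obs()['tcp_pos'];tilt('s8',p[0],p[1],p[2]-.049)"
```

```text
clk 10.62 tcp [ 0.4893 -0.0333  0.1209] shift [-0.1047  0.0358  0.0029] spin -0.001 w 0.0446 F [ 0.9  0.1 -1.6] g 50.5 tilt [ 0.004  0.001 -1.   ] j [-0.53  0.36  0.57  2.12 -0.29  0.73  0.03]
pred cap [302.69589662 219.30740873] pred body [303.63439057 242.05431221] cap cols [np.float64(305.0), np.float64(304.5), np.float64(303.5), np.float64(303.0)]
body row 246 287 [129 124  75  64  68  71  89 109 119 127 136 127 125 143 143 139 138 136
 139 140 142 142 143 143 145 137 107 120 115 117 119 121 125]
```

Call:
play_rows:
  targets: "1 -.01 .004 0 0;1 -.027 .01 0 0;1 -.047 .017 0 0;1 -.067 .024 0 0;1 -.084 .03 0 0;1 -.096 .034 .002 0;1 -.103 .036 .006 0;1 -.105 .036 .011 0"

```text
clock: 11.33
tcp_pos: [0.5019, -0.1455, 0.107]
orientation: [2.435, 1.984, -0.002]
contact_force: [-0.5, 0.0, -1.9]
grip_width: 0.0442
gripper_force: 50.5
```

```bash
python3 -c "
from m import *
rel(.504,-.143,.108)
p=r.get_obs()['tcp_pos'];tilt('s9',p[0],p[1],p[2]-.049)
a=cv2.imread('pics/s9.png')
a=cv2.resize(a[200:320,280:400],None,fx=5,fy=5,interpolation=cv2.INTER_CUBIC);cv2.imwrite('pics/c9.png',a)"
```

```text
clk 11.33 tcp [ 0.5019 -0.1455  0.107 ] shift [ 0.0028  0.0016 -0.001 ] spin -0.004 w 0.0442 F [-0.5  0.  -1.9] g 50.5 tilt [-0.001 -0.001 -1.   ] j [-0.28  0.44  0.56  2.06 -0.34  0.74  0.29]
pred cap [341.51432085 251.28318343] pred body [341.27074218 274.02622722] cap cols [np.float64(344.5), np.float64(344.0), np.float64(342.5), np.float64(342.0)]
body row 278 325 [146 145 151 152 153 123 102 115 125 135 139 130 126 144 145 141 135 137
 136 139 139 141 142 144 146 143 118 124 132 150 153 151 150]
```

View pics/c9.png

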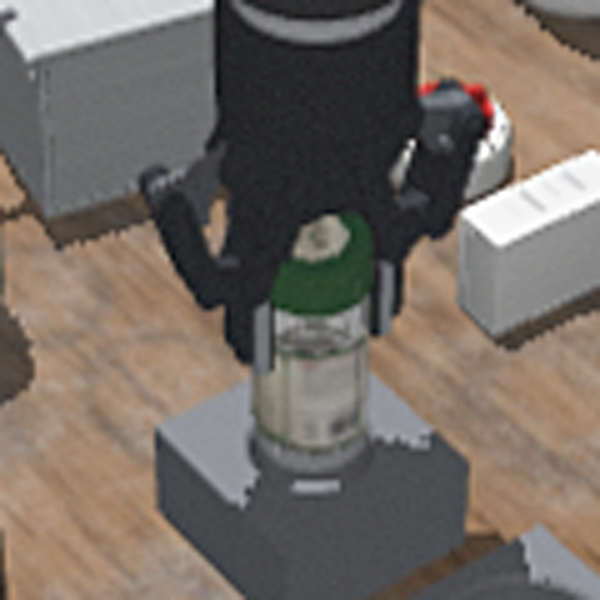

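The jar still leans slightly, with the cap centre at crop column 322 and the foot at about 308. The foot sits almost over the pocket (310,447), about 2 mm off in −x and 1 mm in −y. I correct this, lower it and watch the forces.

Call:
play_rows:
  targets: "1 .0025 .002 0 0;1 .0025 .002 0 0;1 .0025 .002 .004 0;1 .0025 .002 .008 0;1 .0025 .002 .012 0;1 .0025 .002 .015 0"

```text
clock: 11.88
tcp_pos: [0.5046, -0.1409, 0.0922]
orientation: [-2.432, -1.988, 0.0]
contact_force: [0.0, 0.3, -1.4]
grip_width: 0.0445
gripper_force: 50.5
```

```bash
python3 -c "
from m import *
rel(.504,-.143,.09)"
```

```text
clk 11.88 tcp [ 0.5046 -0.1409  0.0922] shift [-0.0022 -0.0002  0.0022] spin -0.000 w 0.0445 F [ 0.   0.3 -1.4] g 50.5 tilt [-0.  0. -1.] j [-0.27  0.47  0.54  2.06 -0.36  0.71  0.3 ]
```

Call:
play_rows:
  targets: "1 -.001 0 .002 0;1 -.001 0 .004 0;1 -.001 0 .006 0;1 -.001 0 .008 0"

```text
clock: 12.22
tcp_pos: [0.5046, -0.1424, 0.0846]
orientation: [2.433, 1.987, 0.0]
contact_force: [0.6, 0.9, -1.0]
grip_width: 0.0449
gripper_force: 50.5
```

Call:
play_rows:
  targets: "1 0 0 .002 0;1 0 0 .004 0;1 0 0 .006 0;1 0 0 .008 0"

```text
clock: 12.55
tcp_pos: [0.5046, -0.1423, 0.0766]
orientation: [-2.433, -1.987, -0.0]
contact_force: [-0.0, 0.0, -1.0]
grip_width: 0.0442
gripper_force: 50.5
```

Call:
play_rows:
  targets: "1 0 0 .002 0;1 0 0 .004 0;1 0 0 .006 0;1 0 0 .008 0"

```text
clock: 12.88
tcp_pos: [0.5046, -0.1422, 0.0686]
orientation: [-2.433, -1.987, -0.0]
contact_force: [0.3, -0.1, -2.1]
grip_width: 0.0447
gripper_force: 50.5
```

Call:
play_rows:
  targets: "1 0 0 .002 0;1 0 0 .004 0;1 0 0 .006 0;1 0 0 .008 0"

```text
clock: 13.22
tcp_pos: [0.5046, -0.1423, 0.0606]
orientation: [-2.433, -1.987, 0.0]
contact_force: [-0.3, 0.7, -1.2]
grip_width: 0.0444
gripper_force: 50.5
```

Call:
play_rows:
  targets: "1 0 0 .001 0;1 0 0 .002 0;1 0 0 .0025 0;1 0 0 .0025 0"

```text
clock: 13.55
tcp_pos: [0.5045, -0.1423, 0.0582]
orientation: [-2.433, -1.987, 0.0]
contact_force: [-0.3, -1.1, -0.7]
grip_width: 0.0445
gripper_force: 50.5
```

Call:
play_rows:
  targets: ".5 0 0 0 0;0 0 0 0 0;-1 0 0 0 0;-1 0 0 0 0;-1 0 0 0 0;-1 0 0 0 0"

```text
clock: 14.05
tcp_pos: [0.5047, -0.1423, 0.0584]
orientation: [2.433, 1.987, 0.0]
contact_force: [-0.3, 0.4, -0.6]
grip_width: 0.0852
gripper_force: 0.0
```

Call:
play_rows:
  targets: "-1 0 0 -.02 0;-1 0 0 -.05 0;-1 0 0 -.085 0;-1 0 0 -.125 0;-1 .03 0 -.16 0;-1 .07 0 -.165 0;-1 .11 -.01 -.165 0;-1 .15 -.02 -.165 0"

```text
clock: 14.72
tcp_pos: [0.5158, 0.0091, 0.2247]
orientation: [2.433, 1.985, 0.005]
contact_force: [1.4, 1.2, 0.4]
grip_width: 0.0858
gripper_force: 0.0
```

```bash
python3 -c "
from m import *
rel(.493,.178,.2,-.2)
tilt('s10',.504,-.143,.008)
t=save('top','t10')[:,:,::-1];s=cv2.imread('pics/s10.png')
o=np.zeros((480,800,3),np.uint8)
o[:,:400]=cv2.resize(s[210:330,290:390],None,fx=4,fy=4,interpolation=cv2.INTER_CUBIC)
o[:,400:]=cv2.resize(t[150:270,330:430],None,fx=4,fy=4,interpolation=cv2.INTER_CUBIC)
cv2.imwrite('pics/c10.png',o)
print(proj('top',[[.504,-.143,.113]]),proj('scene',[[.504,-.143,.113]]))"
```

```text
clk 14.72 tcp [0.5158 0.0091 0.2247] shift [ 0.1608 -0.0564  0.0248] spin -0.002 w 0.0858 F [1.4 1.2 0.4] g 0.0 tilt [ 0.003  0.001 -1.   ] j [-0.65  0.24  0.6   1.97 -0.17  0.97 -0.17]
pred cap [341.41213066 269.20903755] pred body [341.18045976 290.78993865] cap cols [np.float64(342.5), np.float64(342.0), np.float64(342.0), np.float64(342.0)]
body row 294 325 [ 77  77  76  78  77  75  82 100 120 130 140 135 124 138 145 141 135 134
 134 136 136 138 140 140 142 138 104 108  76  73  76  91 110]
[[361.44063457 230.78360206]] [[341.45243374 265.48058471]]
```

View pics/c10.png

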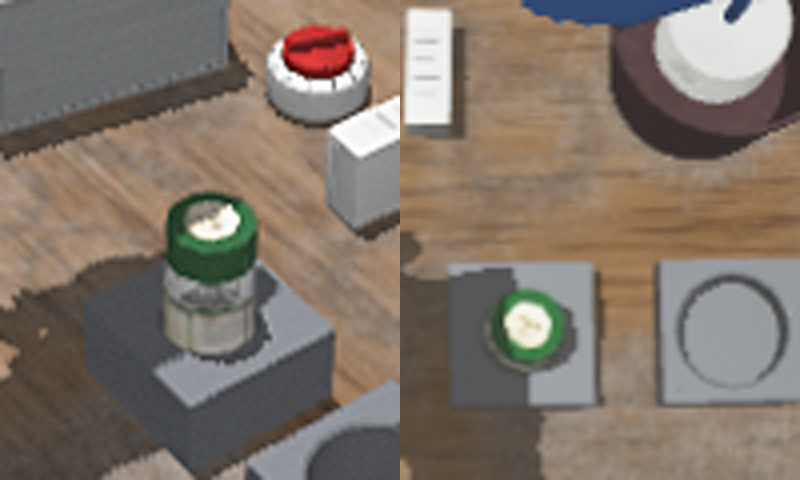

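The jar is upright and seated in the snug pocket: cap at scene (343,265) and top (362,231), both within a pixel of the seated prediction. The bystanders haven't moved. On to the lid handle.

Call:
play_rows:
  targets: ".2 .03 -.01 0 0;.2 .065 -.022 0 0;.2 .1 -.036 .01 0;.2 .135 -.048 .02 0;.2 .155 -.055 .025 0;.2 .161 -.056 .025 0;.2 .161 -.056 .025 0;.2 .161 -.056 .025 0"
  squeeze: 40

```text
clock: 15.48
tcp_pos: [0.4926, 0.1752, 0.1984]
orientation: [2.433, 1.986, -0.0]
contact_force: [0.9, -0.7, -0.3]
grip_width: 0.0341
gripper_force: 0.0
```

```bash
python3 -c "
from m import *
rel(.4935,.178,.078)
t=save('top','t11')[:,:,::-1];s=save('scene','s11')[:,:,::-1]
o=np.zeros((480,800,3),np.uint8)
o[:,:400]=cv2.resize(s[130:250,220:320],None,fx=4,fy=4,interpolation=cv2.INTER_CUBIC)
o[:,400:]=cv2.resize(t[170:290,190:290],None,fx=4,fy=4,interpolation=cv2.INTER_CUBIC)
cv2.imwrite('pics/c11.png',o)"
```

```text
clk 15.48 tcp [0.4926 0.1752 0.1984] shift [0.0029 0.0002 0.1204] spin -0.002 w 0.0341 F [ 0.9 -0.7 -0.3] g 0.0 tilt [ 0.    -0.001 -1.   ] j [-0.89  0.28  0.51  1.98 -0.17  0.92 -0.49]
```

View pics/c11.png

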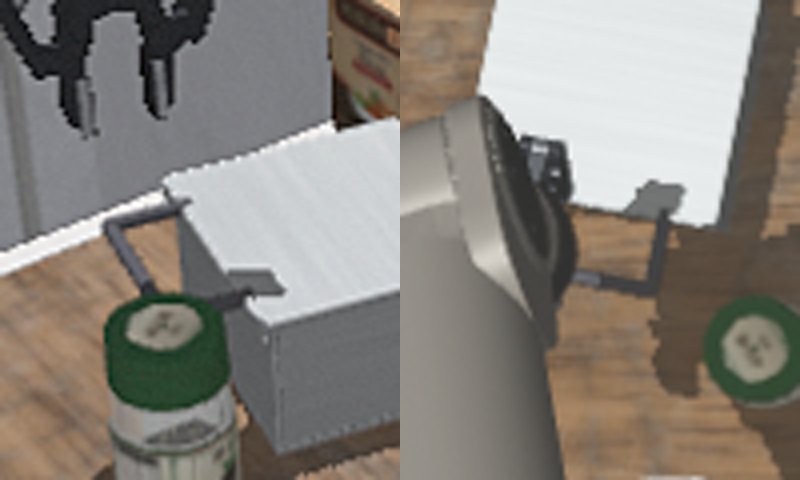

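The gripper is above the bar (scene crop 107–160, 228–300) with the fingers straddling its line. I descend.

Call:
play_rows:
  targets: ".2 .002 0 .03 0;.2 .002 0 .06 0;.2 .002 0 .085 0;.2 .002 0 .1 0;.2 .002 0 .11 0;.2 .002 0 .117 0;.2 .002 0 .12 0;.2 .002 0 .12 0"

```text
clock: 16.25
tcp_pos: [0.493, 0.1781, 0.0785]
orientation: [2.434, 1.986, 0.0]
contact_force: [-0.0, 0.4, 0.6]
grip_width: 0.034
gripper_force: 0.0
```

```bash
python3 -c "
from m import *
rel(.4935,.178,.078)"
```

```text
clk 16.25 tcp [0.493  0.1781 0.0785] shift [0.     0.0005 0.0005] spin -0.002 w 0.0340 F [-0.   0.4  0.6] g 0.0 tilt [ 0.  0. -1.] j [-0.81  0.47  0.43  2.06 -0.31  0.67 -0.38]
```

Call:
play_rows:
  targets: "1 0 0 0 0;1 0 0 0 0;1 0 0 0 0;1 0 0 0 0;1 0 0 0 0;1 0 0 0 0"
  squeeze: 50

```text
clock: 16.75
tcp_pos: [0.4957, 0.1783, 0.0798]
orientation: [2.432, 1.984, 0.009]
contact_force: [4.9, -2.2, -0.7]
grip_width: 0.0078
gripper_force: 48.7
```

Call:
play_rows:
  targets: "1 0 .003 -.01 0;1 0 .004 -.021 0;1 0 .006 -.0365 0;1 0 .0095 -.052 0;1 0 .015 -.068 0;1 0 .022 -.084 0;1 0 .03 -.1 0;1 0 .03 -.1 0"

```text
clock: 17.42
tcp_pos: [0.5244, 0.1721, 0.1823]
orientation: [2.434, 1.985, 0.007]
contact_force: [0.8, -0.6, -1.7]
grip_width: 0.0079
gripper_force: 49.1
```

```bash
cat >> m.py <<'E'
def ang(h=(.691,.138)):
    o=r.get_obs();p=o["tcp_pos"]; u=np.array([.98,-.199])
    d=(np.array(h)-p[:2])@u; z=p[2]+.0155-.092
    print("d %.4f z %.4f rad %.4f ang %.3f"%(d,z,np.hypot(d,z),np.arctan2(z,d)-.015))
E
python3 -c "
from m import *
rel(.4935,.178,.078);ang()"
```

```text
clk 17.42 tcp [0.5244 0.1721 0.1823] shift [-0.0007 -0.0318  0.1041] spin -0.003 w 0.0079 F [ 0.8 -0.6 -1.7] g 49.1 tilt [ 0.004  0.002 -1.   ] j [-0.83  0.35  0.51  1.93 -0.22  0.9  -0.42]
d 0.1701 z 0.1058 rad 0.2003 ang 0.541
```

Call:
play_rows:
  targets: "1 0 .005 -.008 0;1 0 .011 -.015 0;1 0 .024 -.03 0;1 0 .038 -.0445 0;1 0 .054 -.057 0;1 0 .062 -.0625 0;1 0 .073 -.069 0;1 0 .073 -.069 0"

```text
clock: 18.08
tcp_pos: [0.593, 0.1578, 0.2515]
orientation: [-2.431, -1.984, 0.002]
contact_force: [-16.8, -2.2, 26.8]
grip_width: 0.0081
gripper_force: 51.7
```

```bash
python3 -c "
from m import *
rel(.4935,.178,.078);ang()
s=save('scene','s12')[:,:,::-1];t=save('top','t12')[:,:,::-1]
o=np.zeros((540,800,3),np.uint8)
o[:,:440]=cv2.resize(s[100:280,220:366],(440,540),interpolation=cv2.INTER_CUBIC)
o[:,440:]=cv2.resize(t[130:310,180:300],(360,540),interpolation=cv2.INTER_CUBIC)
cv2.imwrite('pics/c12.png',o)
h=np.array([.691,.138,.092]);u=np.array([.98,-.199,0]);v=np.array([.199,.98,0])
for a in(1.0,1.05,1.1):
  b=a;e=h-u*.155*np.cos(b)+[0,0,.155*np.sin(b)]
  print(a,[proj(n,e+v*k)[0].round(1) for n in('scene','top') for k in(-.08,.08)])"
```

```text
clk 18.08 tcp [0.593  0.1578 0.2515] shift [-0.0004 -0.1009  0.1738] spin -0.002 w 0.0081 F [-16.8  -2.2  26.8] g 51.7 tilt [-0.003  0.002 -1.   ] j [-0.76  0.39  0.53  1.71 -0.22  1.1  -0.36]
d 0.1000 z 0.1750 rad 0.2015 ang 1.037
1.0 [array([312.4, 155.5]), array([284.2, 121.7]), array([267.2, 191. ]), array([200.1, 179.4])]
1.05 [array([315.2, 153.2]), array([286.7, 119.6]), array([267.5, 187.9]), array([200.2, 176.3])]
1.1 [array([318. , 150.9]), array([289.4, 117.5]), array([267.9, 184.8]), array([200.5, 173.2])]
```

View pics/c12.png

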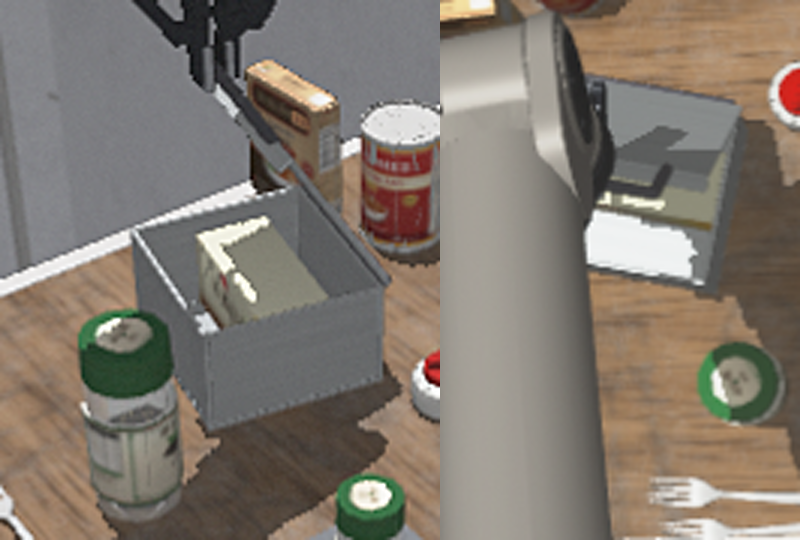

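The lid is open, with its near front corner at about scene (315,152), which matches the 1.05 rad prediction (315.2,153.2). There's a radial preload of about 30 N, so I relieve it and trim the angle.

Call:
play_rows:
  targets: "1 0 .001 -.002 0;1 0 .001 -.003 0;1 0 .001 -.003 0;1 0 .001 -.003 0;1 0 .001 -.003 0;1 0 .001 -.003 0"

```text
clock: 18.68
tcp_pos: [0.5929, 0.1577, 0.2516]
orientation: [-2.431, -1.986, 0.004]
contact_force: [-8.3, -1.2, 11.4]
grip_width: 0.0084
gripper_force: 50.2
```

```bash
python3 -c "
from m import *
rel(.4935,.178,.078);ang()"
```

```text
clk 18.68 tcp [0.5929 0.1577 0.2516] shift [ 0.     -0.1008  0.174 ] spin -0.001 w 0.0084 F [-8.3 -1.2 11.4] g 50.2 tilt [-0.004  0.001 -1.   ] j [-0.76  0.39  0.53  1.71 -0.22  1.1  -0.36]
d 0.1001 z 0.1751 rad 0.2017 ang 1.037
```

Call:
play_rows:
  targets: "1 0 .001 -.001 0;1 0 .002 -.002 0;1 0 .002 -.002 0;1 0 .002 -.002 0;1 0 .002 -.002 0;1 0 .002 -.002 0"

```text
clock: 19.18
tcp_pos: [0.5951, 0.1572, 0.253]
orientation: [-2.431, -1.986, 0.004]
contact_force: [-5.2, -0.5, 8.0]
grip_width: 0.0079
gripper_force: 49.7
```

```bash
python3 -c "
from m import *
rel(.4935,.178,.078);ang();print(np.abs(r.get_obs()['qvel']).max())"
```

```text
clk 19.18 tcp [0.5951 0.1572 0.253 ] shift [ 1.000e-04 -1.031e-01  1.754e-01] spin -0.001 w 0.0079 F [-5.2 -0.5  8. ] g 49.7 tilt [-0.003  0.    -1.   ] j [-0.76  0.39  0.53  1.71 -0.22  1.11 -0.36]
d 0.0978 z 0.1765 rad 0.2018 ang 1.050
0.0015762890994056424
```

```bash
python3 -c "
from bench import r
print(r.hand_in())"
```

```text
the job is handed in; nothing more can be done
None
```

The job is handed in at about 19 s: the spice jar is upright and released in the snug holder, and the gripper is holding the tea lid still at an estimated 1.05 rad (60°). I never touched the timer, carton or cup, but I viewed 11 pictures, one over the limit of 10.

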